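# Set the load code and fill the test canister at the sterile-packing bench

### The arm

A 6-joint arm with a two-finger parallel gripper is mounted at the origin on the work surface. World frame = base frame: x ahead of the robot, y to its left, z up, the work surface at z = 0. Lengths are in m, angles in rad, forces in N, time in s.
With the tool pointing down it reaches from about 0.275 to 0.875 m from the base axis. Payload 12.5 kg.
Tool frame: the origin (TCP) lies on the centre line of the jaws, within the pads' length; the fingertips stand 17 mm ahead of it and the grasp point (between the pads) lies 2 mm behind it; z points along the fingers, y is the line along which they close (so a half turn about z gives the same grasp; the last joint's range is limited). The gripper opens to 85 mm and grips with 20 to 120 N. Pads are 22 mm wide; open, the fingers measure 114 mm over their backs; the gripper's body (76 mm by 85 mm) begins 54 mm behind the grasp point. The pads swing forward as they close: fully open they stand 13 mm farther back than shut.
Start: joints at [1.063, 0.351, 1.652, -0, 1.139, -0.085], TCP at [0.226, 0.502, 0.248] pointing down, gripper open.
Joint ranges: [-2.75, 2.75], [-0.79, 2.1], [0.01, 2.65], [-1.57, 4.71], [0.07, 3.14], [-2.87, 2.87]. Speed limits (rad/s): [2.22, 2.22, 2.79, 3.14, 3.14, 3.14].

### API

Orientations are given as a unit quaternion [x, y, z, w].
In Python, from workcell import manip, viewer, ticket gives the robot as it stands.
- The arm moves only by the tool step_arm, never from a script. Its arguments are lists of equal length, an entry for each row: "claw": the gripper's target within -1 to 1 (shut at 1, half-way at 0, fully open at -1); "delta_pos": the shift along the tool's x, y, z in mm, a list of three; "yaw": the turn about the tool's z in rad. A call has 1 to 10 rows; each row shifts and turns the commanded pose from where the row before left it, along the tool's axes as they then stand; what a row does not reach is not made up. A row lasts 1/10 s, in which the tool goes at most 50 mm and 8.59 degrees, less where a joint would pass 70% of its speed; a pose out of reach is approached as far as the arm can. A call is refused whole if a number of a shift passes 50 or a number of a turn 0.15, either way. A call with a gripper value outside its range is refused whole. The fingers move at their own pace and stop on an object; "newtons" is the grip in N (left out, the last holds). Time passes only in rows, so rows that do not move let the fingers close. It gives the time, the measured TCP pose, the force, the opening and the grip force at its end, in the units of the state.
- manip.state(): the state, without advancing time (a new reading comes with each control period).
- viewer.capture(name): name is "scene" or "top" or "wrist"; returns the picture (480x640x3 uint8, red, green, blue); there is no depth.
- viewer.calibration(name): a dict with "fx", "fy", "cx", "cy" (pixels), "xyz" and "orientation" of the camera in the world. Camera axes: x right, y down, z forward; pixel columns grow to the right and rows downward; lengths in m; the calibration is good to about 2 mm. A picture is of the moment at which its call begins: read the wrist's pose just before it. calibration takes no time and is no camera call; for the wrist camera it gives the pose at the moment of the call.
- ticket.sign_off(): hands the job in; it is judged then, once.
The state is a dict: "time_s": time; "q": joint angles; "dq": joint speeds; "joint_efforts": joint torques, N m; "tcp_pos": TCP position; "tcp_rot": TCP orientation; "ft_force": force on the tool from outside, world axes, zero at the start; "ft_torque": the same for the moment, N m; "grip_width": finger opening in m; "grasp_force": force on a finger pad.
Only numpy, scipy, OpenCV 4.12 (cv2) and the standard library are available. Lean on these libraries where they do the work, as an engineer would, in place of code of your own. Each camera call takes 0.05 s, during which the arm holds its last target. There are 200 camera calls.

### The job

Make up the steriliser test load: first set the code tray by sliding the tiles one at a time into the empty spaces, without lifting them out, until the red, blue and yellow tiles each sit in the far-row cell beside the key plate of their own colour (the grey tile is a blank). Then, only once the code is set, feed every indicator carrier standing on the bench, one at a time, through the neck of the canister so that all lie inside it. Leave the bottle, the green roll and the steel cup where they are.

Things in the scene. Friction and masses are not known exactly. Their poses are not given: they have to be found in the camera images.
- tray: Fixed tray, origin under the centre of its tile field, at bench height; x across the rows, y along the columns. 2 rows (x = -35 near, +35 far) by 3 columns (y = -70, 0, 70 mm) of 70 mm cells, two of them empty. Floor 6 mm up; steel frame 12 mm wide (42 on the +x side), top 25 mm up, whose lip, 21 to 25 mm up, overhangs the field 10 mm all round: tiles slide but do not lift out.
- key_red: Fixed red key plate 30 x 50 x 4 mm on the broad +x side of the tray's frame, opposite one of the three columns (which one varies); origin at the centre of its underside, axes parallel to the tray's, 92 mm from the tray's origin along the tray's x.
- goal_red (a point): Point on the tray floor at the centre of the far-row cell (x = +35 mm of the tray) beside the red key plate, where the red tile belongs; axes parallel to the tray's.
- key_blue: Fixed blue key plate 30 x 50 x 4 mm on the broad +x side of the tray's frame, opposite one of the three columns (which one varies); origin at the centre of its underside, axes parallel to the tray's, 92 mm from the tray's origin along the tray's x.
- goal_blue (a point): Point on the tray floor at the centre of the far-row cell (x = +35 mm of the tray) beside the blue key plate, where the blue tile belongs; axes parallel to the tray's.
- key_yellow: Fixed yellow key plate 30 x 50 x 4 mm on the broad +x side of the tray's frame, opposite one of the three columns (which one varies); origin at the centre of its underside, axes parallel to the tray's, 92 mm from the tray's origin along the tray's x.
- goal_yellow (a point): Point on the tray floor at the centre of the far-row cell (x = +35 mm of the tray) beside the yellow key plate, where the yellow tile belongs; axes parallel to the tray's.
- tile_red: Loose red tile, 64 x 64 x 12 mm, 90 g, 6 mm of play in its cell, with a square grip 20 x 20 mm on its middle, from 12 to 56 mm above its underside (top 62 mm above the bench). Origin: centre of the underside; axes along the tray's. Slides with under 1 N.
- tile_blue: Loose blue tile, 64 x 64 x 12 mm, 90 g, 6 mm of play in its cell, with a square grip 20 x 20 mm on its middle, from 12 to 56 mm above its underside (top 62 mm above the bench). Origin: centre of the underside; axes along the tray's. Slides with under 1 N.
- tile_yellow: Loose yellow tile, 64 x 64 x 12 mm, 90 g, 6 mm of play in its cell, with a square grip 20 x 20 mm on its middle, from 12 to 56 mm above its underside (top 62 mm above the bench). Origin: centre of the underside; axes along the tray's. Slides with under 1 N.
- tile_grey: Loose grey tile, 64 x 64 x 12 mm, 90 g, 6 mm of play in its cell, with a square grip 20 x 20 mm on its middle, from 12 to 56 mm above its underside (top 62 mm above the bench). Origin: centre of the underside; axes along the tray's. Slides with under 1 N. A blank with no key: it may end in any cell left over.
- canister: Fixed upright canister, origin at the centre of its underside: clear body 168 mm in diameter and 128 mm high (wall 4, floor 6 mm), a sloping steel shoulder up to 144 mm, then a steel neck of 70 mm inner diameter, flaring from 158 mm up to 96 mm inner (104 outer) diameter at the rim, 176 mm above the bench.
- canister_mouth (a point): Centre of the canister's flared mouth, at rim height (176 mm above the bench).
- canister_floor (a point): Centre of the canister's inner floor (6 mm above the bench); inside radius 80 mm.
- carrier1: Indicator carrier (may be absent), 55 to 105 g: orange round foot 48 mm in diameter, 22 mm high, with a white stem 18 mm in diameter, domed top 62 mm above the underside; stands on the bench. Origin: centre of the underside, z up the stem; centre of mass about 13 mm up. Passes the neck foot first, or, if fallen over, let go lying with its foot over the middle of the mouth.
- carrier2: Indicator carrier (may be absent), 55 to 105 g: orange round foot 48 mm in diameter, 22 mm high, with a white stem 18 mm in diameter, domed top 62 mm above the underside; stands on the bench. Origin: centre of the underside, z up the stem; centre of mass about 13 mm up. Passes the neck foot first, or, if fallen over, let go lying with its foot over the middle of the mouth.
- carrier3: Indicator carrier (may be absent), 55 to 105 g: orange round foot 48 mm in diameter, 22 mm high, with a white stem 18 mm in diameter, domed top 62 mm above the underside; stands on the bench. Origin: centre of the underside, z up the stem; centre of mass about 13 mm up. Passes the neck foot first, or, if fallen over, let go lying with its foot over the middle of the mouth.
- carrier4: Indicator carrier (may be absent), 55 to 105 g: orange round foot 48 mm in diameter, 22 mm high, with a white stem 18 mm in diameter, domed top 62 mm above the underside; stands on the bench. Origin: centre of the underside, z up the stem; centre of mass about 13 mm up. Passes the neck foot first, or, if fallen over, let go lying with its foot over the middle of the mouth.
- carrier5: Indicator carrier (may be absent), 55 to 105 g: orange round foot 48 mm in diameter, 22 mm high, with a white stem 18 mm in diameter, domed top 62 mm above the underside; stands on the bench. Origin: centre of the underside, z up the stem; centre of mass about 13 mm up. Passes the neck foot first, or, if fallen over, let go lying with its foot over the middle of the mouth.
- bottle: Bystander: closed bottle 64 mm in diameter, 170 mm high, standing beyond the work; origin under its centre.
- tape_roll: Bystander: green roll of sealing band, outer diameter 84, inner 56, height 40 mm, lying flat; origin under its centre.
- beaker: Bystander: steel cup 84 mm in rim diameter, 100 mm high; origin under its centre.
There are look-alikes about, which are no part of the job. There is more than one size of the tile_blue; the one meant has the size given above.

How it is judged:
On the way, in this order (a step that is already met when the one before it is completed fails the run):
1. the red, blue and yellow tiles sit beside their own key plates (horizontal distance between tile_red and goal_red below 0.012 m and horizontal distance between tile_blue and goal_blue below 0.012 m and horizontal distance between tile_yellow and goal_yellow below 0.012 m), for 0.2 s.
2. every carrier is inside the canister (horizontal distance between each of carrier1, carrier2, carrier3, carrier4, carrier5 and canister_floor below 0.085 m and z of each of carrier1, carrier2, carrier3, carrier4, carrier5 in the frame of canister_floor below 0.13 m), for 0.2 s.
At the end, for the whole second after the job is handed in: Each coloured tile within 12 mm of the centre of the far-row cell beside its own key plate; every carrier that is present inside the canister, below the neck; the tiles at rest and released (all of step 1 and all of step 2 and linear speed of each of tile_red, tile_blue, tile_yellow below 0.03 m/s); the robot touches nothing.
It fails at once if a tile is lifted out of the tray (z of any of tile_red, tile_blue, tile_yellow, tile_grey in the frame of tray above 0.03 m).
It fails at once if a carrier is put into the canister before the code is set (((horizontal distance between carrier1 and canister_floor below 0.085 m and z of carrier1 in the frame of canister_floor below 0.13 m) or (horizontal distance between carrier2 and canister_floor below 0.085 m and z of carrier2 in the frame of canister_floor below 0.13 m) or (horizontal distance between carrier3 and canister_floor below 0.085 m and z of carrier3 in the frame of canister_floor below 0.13 m) or (horizontal distance between carrier4 and canister_floor below 0.085 m and z of carrier4 in the frame of canister_floor below 0.13 m) or (horizontal distance between carrier5 and canister_floor below 0.085 m and z of carrier5 in the frame of canister_floor below 0.13 m)) and not (horizontal distance between tile_red and goal_red below 0.02 m and horizontal distance between tile_blue and goal_blue below 0.02 m and horizontal distance between tile_yellow and goal_yellow below 0.02 m)).
It fails at once if a bystander is disturbed (distance of any of bottle, tape_roll, beaker from where it was at the start of the episode above 0.03 m).
Of carrier1, carrier2, carrier3, carrier4, carrier5 only 3 to 5 are there at a start; the rules pass over those that are not, and their reading is None.
At some moment in a run one of carrier1, carrier2, carrier3, carrier4, carrier5 may be knocked a few centimetres aside while the robot is not near it.
Once in a run the grip may slacken for a moment while it holds something.
It also fails if it takes over 210 s, if anything falls off the work surface, if the arm or the gripper's body presses on something with over 40 N, if the wrist force passes 120 N, or if a joint passes its speed limit or range.

## Working session

There is one attempt and no reset: what is moved stays moved. The work goes in short steps, Python scripts to look and compute and a tool call to move; the robot and the scene stay as the last step left them, time stands still between calls to the robot, and variables do not carry over. Pictures are saved under pics/ and viewed, at most 14 in all, crops included, and the job is handed in when it is done.

Besides the shell and the picture viewer there is one more tool, called after "Emit:" as a command line: name --pt "numbers of a row" for each row, then --argument value for the rest. step_arm: Moves the arm, as the interface text tells. Its arguments: {"type":"object","properties":{"claw":{"type":"array","items":{"type":"number"}},"delta_pos":{"type":"array","items":{"type":"array","items":{"type":"number"}}},"yaw":{"type":"array","items":{"type":"number"}},"newtons":{"type":"number"}},"required":["claw","delta_pos","yaw"]}

```bash
mkdir -p pics; cat > h.py <<'E'
import numpy as np, cv2
from scipy.spatial.transform import Rotation as R
from workcell import manip, viewer, ticket
def snap(cam,name):
    im=viewer.capture(cam); cv2.imwrite(f'pics/{name}.png',im[:,:,::-1]); return im
def ray(c,u,v):
    r=R.from_quat(c['orientation']).as_matrix()@np.array([(u-c['cx'])/c['fx'],(v-c['cy'])/c['fy'],1]); return np.array(c['xyz']),r
def at(c,u,v,z):
    o,r=ray(c,u,v); return o+r*(z-o[2])/r[2]
def proj(c,p):
    q=R.from_quat(c['orientation']).as_matrix().T@(np.array(p)-np.array(c['xyz'])); return [c['fx']*q[0]/q[2]+c['cx'],c['fy']*q[1]/q[2]+c['cy']]
E
python3 - <<'E'
from h import *
for n in('top','scene'): snap(n,n+'0'); print(viewer.calibration(n))
s=manip.state(); print(s['tcp_pos'],s['tcp_rot'],s['grip_width'],s['time_s'])
print(R.from_quat(s['tcp_rot']).as_matrix().round(3))
E
```

```text
{'fx': 615.5294059723158, 'fy': 615.5294059723158, 'cx': 328.3101180799707, 'cy': 247.72887004529306, 'xyz': array([0.43654558, 0.02758746, 1.4471282 ]), 'orientation': array([-0.69604502,  0.71681156, -0.02708335,  0.03112906])}
{'fx': 441.6564697053619, 'fy': 441.6564697053619, 'cx': 317.1911700561843, 'cy': 240.08107655397515, 'xyz': array([ 1.40490038, -0.5134954 ,  0.78254661]), 'orientation': array([ 0.76411461,  0.42908189, -0.23507257, -0.42042655])}
[0.2255174  0.50134012 0.24783333] [ 2.09821008e-01  9.77739680e-01 -4.94741920e-04 -1.37359777e-04] 0.08528420872984697 0.1
[[-0.912  0.41  -0.   ]
 [ 0.41   0.912 -0.001]
 [ 0.    -0.001 -1.   ]]
```

View pics/top0.png

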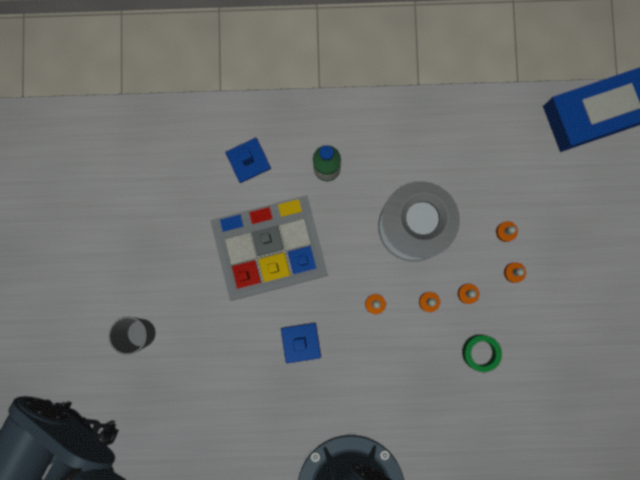

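View pics/scene0.png

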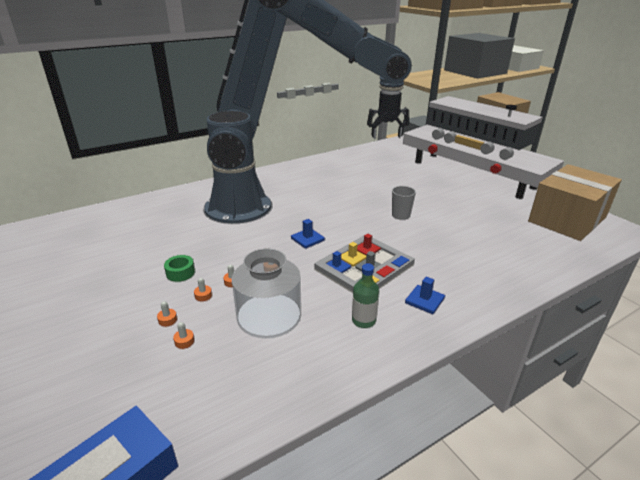

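Tray tiles are red (246,274), yellow (275,267) and blue (302,260) in the near row, with grey at (267,238) in the far row. The keys run blue (231,222), red (260,214), yellow (290,207). The blue tiles lying loose at (248,160) and (300,343) are look-alikes. There are five carriers: (507,231), (515,272), (469,293), (429,301) and (375,304).

```bash
cat > m.py <<'E'
from h import *
im=cv2.imread('pics/top0.png'); c=viewer.calibration('top')
hsv=cv2.cvtColor(im,cv2.COLOR_BGR2HSV)
def blobs(lo,hi,amin=60):
    m=cv2.inRange(hsv,lo,hi); n,l,s,ce=cv2.connectedComponentsWithStats(m)
    return [(ce[i],s[i],cv2.minEnclosingCircle(np.argwhere(l==i)[:,::-1].astype(np.float32))) for i in range(1,n) if s[i][4]>amin]
for nm,lo,hi,z in [('orange',(8,150,120),(17,255,255),.022),('red',(0,170,90),(5,255,255),.029),('blue',(105,150,60),(125,255,255),.029),('yel',(20,150,120),(32,255,255),.029)]:
    for ce,s,(cc,r) in blobs(lo,hi):
        p=cc if nm=='orange' else ce
        print(nm,np.round(p,1),s[4],round(r,1),at(c,*p,z).round(4))
cv2.imwrite('pics/crop1.png',np.hstack([cv2.resize(im[185:310,200:340],None,fx=3,fy=3,interpolation=2),cv2.resize(im[170:295,355:480],None,fx=3,fy=3,interpolation=2)]))
from collections import deque
# cells 0 1 2 far L M R, 3 4 5 near
st='_G_RYB'; adj={0:(1,3),1:(0,2,4),2:(1,5),3:(0,4),4:(1,3,5),5:(2,4)}
Q=deque([st]); par={st:None}
while Q:
    s=Q.popleft()
    if s[:3]=='BRY': break
    for i in range(6):
        if s[i]!='_':
            for j in adj[i]:
                if s[j]=='_':
                    t=list(s); t[j],t[i]=t[i],'_'; t=''.join(t)
                    if t not in par: par[t]=(s,s[i],i,j); Q.append(t)
o=[]
while par[s]: o.append(par[s]+(s,)); s=par[s][0]
for x in o[::-1]: print(x)
E
python3 m.py
```

```text
orange [507.3 230.9] 199 9.7 [ 0.5811 -0.3829  0.022 ]
orange [515.5 272. ] 203 9.7 [ 0.4852 -0.3967  0.022 ]
orange [468.5 293.5] 225 9.9 [ 0.4388 -0.2859  0.022 ]
orange [429.4 301.7] 234 9.9 [ 0.4226 -0.195   0.022 ]
orange [375.  303.7] 235 9.8 [ 0.4217 -0.0698  0.022 ]
red [260.2 215.1] 218 10.6 [0.6344 0.1899 0.029 ]
red [245.7 273.9] 497 15.3 [0.4988 0.2262 0.029 ]
blue [594.  110.2] 2885 53.8 [ 0.8591 -0.5989  0.029 ]
blue [247.6 159.8] 1113 22.8 [0.7657 0.2168 0.029 ]
blue [326.1 152.3] 148 6.9 [0.778  0.0327 0.029 ]
blue [231.1 222.6] 236 11.0 [0.6189 0.258  0.029 ]
blue [301.4 259.6] 509 15.0 [0.5281 0.0969 0.029 ]
blue [300.4 342.5] 1183 23.2 [0.3384 0.1041 0.029 ]
yel [289.4 207.6] 257 11.3 [0.65   0.1217 0.029 ]
yel [273.6 266.8] 607 16.8 [0.5134 0.1616 0.029 ]
('_G_RYB', 'G', 1, 0, 'G__RYB')
('G__RYB', 'Y', 4, 1, 'GY_R_B')
('GY_R_B', 'Y', 1, 2, 'G_YR_B')
('G_YR_B', 'B', 5, 4, 'G_YRB_')
('G_YRB_', 'B', 4, 1, 'GBYR__')
('GBYR__', 'R', 3, 4, 'GBY_R_')
('GBY_R_', 'G', 0, 3, '_BYGR_')
('_BYGR_', 'B', 1, 0, 'B_YGR_')
('B_YGR_', 'R', 4, 1, 'BRYG__')
```

View pics/crop1.png

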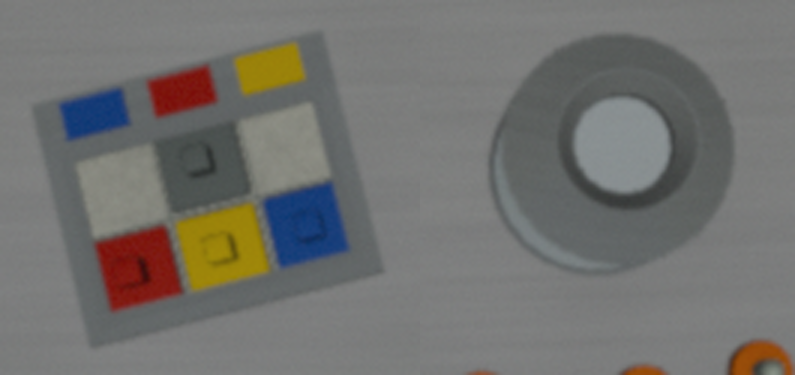

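The close crop confirms the tile and key colours and that the grey tile is far-middle. The canister neck centre is near pixel (422,218). The three keys give a tray yaw of 12.9° and an origin near (0.545,0.169), with a key span of 139.8 mm against 140 expected.

Emit:
step_arm --claw '[0, 0, 0, 0, 0]' --pt "0 0 0" --pt "0 0 0" --pt "0 0 0" --pt "0 0 0" --pt "0 0 0" --yaw '[-0.13, -0.13, -0.13, -0.13, -0.128]' --newtons 30

```text
time_s: 0.6
tcp_pos: [0.2256, 0.5014, 0.248]
tcp_rot: [-0.115, 0.993, -0.0, -0.0]
ft_force: [0.4, -0.0, -0.6]
grip_width: 0.0427
grasp_force: 0.0
```

Emit:
step_arm --claw '[0, 0, 0, 0, 0, 0, 0, 0, 0, 0]' --pt "-27 -39 0" --pt "-27 -39 0" --pt "-27 -39 0" --pt "-27 -39 0" --pt "-27 -39 0" --pt "-27 -39 0" --pt "-27 -39 0" --pt "-27 -39 0" --pt "-27 -39 0" --pt "0 0 0" --yaw '[0, 0, 0, 0, 0, 0, 0, 0, 0, 0]'

```text
time_s: 1.6
tcp_pos: [0.5439, 0.2101, 0.2477]
tcp_rot: [-0.11, 0.994, -0.0, 0.0]
ft_force: [-0.0, 0.8, 0.2]
grip_width: 0.0426
grasp_force: 0.0
```

```bash
cat >> h.py <<'E'
O=np.array([.5447,.1694]); A=np.radians(12.86); X=np.array([np.cos(A),np.sin(A)]); Y=np.array([-X[1],X[0]])
def tr(x,y): return O+X*x/1000+Y*y/1000
def go(p,z):
    s=manip.state(); M=R.from_quat(s['tcp_rot']).as_matrix()
    print('t',round(s['time_s'],1),'tcp',np.round(s['tcp_pos'],4),'w',round(s['grip_width'],4),'yaw y-axis deg',np.degrees(np.arctan2(M[1,1],M[0,1])).round(2),'tool delta mm',(M.T@(np.array([*p,z])-s['tcp_pos'])*1000).round(1))
E
python3 - <<'E'
from h import *
go(tr(35,0),.25)
c=viewer.calibration('wrist'); im=snap('wrist','w0')
for n,p in dict(grey=(35,0),yel=(-35,0),red=(-35,70),blue=(-35,-70)).items(): print(n,np.round(proj(c,[*tr(*p),.062])))
for n,p in dict(kb=(92,70),kr=(92,0),ky=(92,-70)).items(): print(n,np.round(proj(c,[*tr(*p),.029])))
t=viewer.calibration('top'); print(at(t,422.3,218.3,.151),at(t,424.4,216.3,.176))
E
```

```text
t 1.6 tcp [0.5439 0.2101 0.2477] w 0.0426 yaw y-axis deg 102.66 tool delta mm [-26.9 -39.7  -2.2]
grey [269. 244.]
yel [265. 156.]
red [358. 156.]
blue [172. 157.]
kb [351. 291.]
kr [275. 291.]
ky [200. 292.]
[ 0.60025475 -0.16745464  0.151     ] [ 0.60115078 -0.16822564  0.176     ]
```

View pics/w0.png

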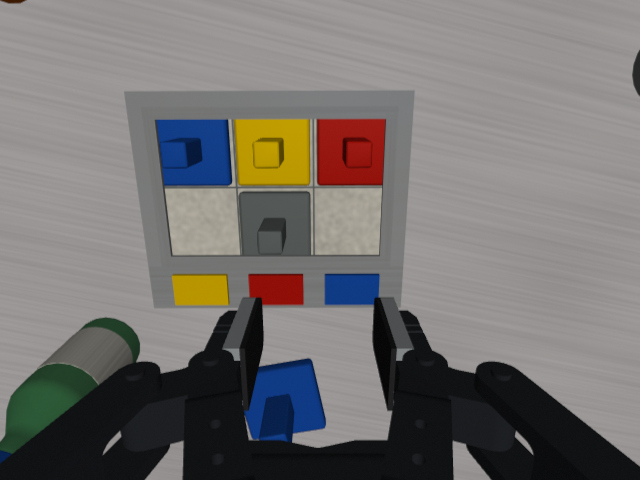

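The wrist view agrees with predictions to about 3 px: grey (269,241), yellow (267,152), red (359,152). Going to grip grey.

Emit:
step_arm --claw '[0, 0, 0, 0, 0, 0, 0, 1, 1, 1]' --pt "-26 -40 0" --pt "0 0 0" --pt "0 0 48" --pt "0 0 48" --pt "0 0 48" --pt "0 0 49" --pt "0 0 0" --pt "0 0 0" --pt "0 0 0" --pt "0 0 0" --yaw '[0, 0, 0, 0, 0, 0, 0, 0, 0, 0]'

```text
time_s: 2.65
tcp_pos: [0.5763, 0.1811, 0.058]
tcp_rot: [-0.112, 0.994, 0.0, 0.002]
ft_force: [-0.1, -0.9, 0.2]
grip_width: 0.0194
grasp_force: 33.5
```

```bash
python3 - <<'E'
from h import *
go(tr(35,70),.052); print(manip.state()['ft_force'],manip.state()['grasp_force'])
E
```

```text
t 2.6 tcp [0.5763 0.1811 0.058 ] w 0.0194 yaw y-axis deg 102.92 tool delta mm [-1.6 65.7  6. ]
[-0.10269321 -0.93351418  0.21780019] 33.502618074417114
```

Emit:
step_arm --claw '[1, 1, 1, 1, 1, 0, 0, 0, 0]' --pt "-1 16.5 0" --pt "0 16.5 0" --pt "0 16.5 0" --pt "0 16 0" --pt "0 0 0" --pt "0 0 0" --pt "0 0 0" --pt "0 0 -45" --pt "0 0 0" --yaw '[0, 0, 0, 0, 0, 0, 0, 0, 0]'

```text
time_s: 3.55
tcp_pos: [0.564, 0.2451, 0.1053]
tcp_rot: [-0.112, 0.994, 0.001, 0.004]
ft_force: [1.4, 0.1, -0.2]
grip_width: 0.0424
grasp_force: 0.0
```

```bash
python3 - <<'E'
from h import *
go(tr(35,70),.1);go(tr(-36,0),.1)
E
```

```text
t 3.5 tcp [0.564  0.2451 0.1053] w 0.0424 yaw y-axis deg 102.88 tool delta mm [0.7 0.5 5.3]
t 3.5 tcp [0.564  0.2451 0.1053] w 0.0424 yaw y-axis deg 102.88 tool delta mm [ 71.7 -69.5   4.7]
```

Emit:
step_arm --claw '[0, 0, 0, 0, 0, 0, 0, 1, 1, 1]' --pt "24 -23 0" --pt "24 -23 0" --pt "23.5 -23.5 0" --pt "0 0 0" --pt "0 0 25" --pt "0 0 26" --pt "0 0 0" --pt "0 0 0" --pt "0 0 0" --pt "0 0 0" --yaw '[0, 0, 0, 0, 0, 0, 0, 0, 0, 0]'

```text
time_s: 4.55
tcp_pos: [0.508, 0.1611, 0.0504]
tcp_rot: [-0.112, 0.994, 0.0, 0.001]
ft_force: [0.6, 1.3, 2.4]
grip_width: 0.0194
grasp_force: 32.4
```

```bash
python3 - <<'E'
from h import *
go(tr(35,0),.054); print(manip.state()['grasp_force'])
E
```

```text
t 4.5 tcp [0.508  0.1611 0.0504] w 0.0194 yaw y-axis deg 102.91 tool delta mm [-72.7  -0.2  -3.5]
32.37772285938263
```

Emit:
step_arm --claw '[1, 1, 1, 1, 1, 1, 1, 1, 1]' --pt "-18 0 0" --pt "-18 0 0" --pt "-18 0 0" --pt "-18 0 0" --pt "0 0 0" --pt "0 -17.5 0" --pt "0 -17.5 0" --pt "0 -17.5 0" --pt "0 -17 0" --yaw '[0, 0, 0, 0, 0, 0, 0, 0, 0]'

```text
time_s: 5.45
tcp_pos: [0.5933, 0.1086, 0.0503]
tcp_rot: [-0.112, 0.994, 0.0, 0.001]
ft_force: [-1.2, 2.5, 5.6]
grip_width: 0.0191
grasp_force: 33.3
```

Emit:
step_arm --claw '[1, 0, 0, 0, 0]' --pt "0 0 0" --pt "0 0 0" --pt "0 0 0" --pt "0 0 -48" --pt "0 0 0" --yaw '[0, 0, 0, 0, 0]'

```text
time_s: 5.95
tcp_pos: [0.5952, 0.1097, 0.1019]
tcp_rot: [-0.113, 0.994, -0.0, 0.003]
ft_force: [0.6, 0.1, 0.5]
grip_width: 0.0424
grasp_force: 0.0
```

```bash
python3 - <<'E'
from h import *
go(tr(35,-70),.1);go(tr(-36,-70),.1)
E
```

```text
t 6.0 tcp [0.5952 0.1097 0.1019] w 0.0424 yaw y-axis deg 102.93 tool delta mm [ 1.  -0.6  1.9]
t 6.0 tcp [0.5952 0.1097 0.1019] w 0.0424 yaw y-axis deg 102.93 tool delta mm [72.  -0.5  1.4]
```

Emit:
step_arm --claw '[0, 0, 0, 0, 0, 0, 1, 1, 1]' --pt "36 0 0" --pt "36 0 0" --pt "0 0 0" --pt "0 0 25" --pt "0 0 24" --pt "0 0 0" --pt "0 0 0" --pt "0 0 0" --pt "0 0 0" --yaw '[0, 0, 0, 0, 0, 0, 0, 0, 0]'

```text
time_s: 6.85
tcp_pos: [0.5235, 0.0932, 0.0493]
tcp_rot: [-0.112, 0.994, -0.0, 0.001]
ft_force: [1.1, 1.1, 0.2]
grip_width: 0.0197
grasp_force: 29.6
```

```bash
python3 - <<'E'
from h import *
go(tr(-35,0),.052); go(tr(35,0),.052);print(manip.state()['grasp_force'])
E
```

```text
t 6.8 tcp [0.5235 0.0932 0.0493] w 0.0197 yaw y-axis deg 102.91 tool delta mm [-2.7 69.5 -2.7]
t 6.8 tcp [0.5235 0.0932 0.0493] w 0.0197 yaw y-axis deg 102.91 tool delta mm [-72.7  69.5  -2.6]
29.593995809555054
```

Emit:
step_arm --claw '[1, 1, 1, 1, 1, 1, 1, 1, 1, 1]' --pt "-2 17.5 0" --pt "0 17.5 0" --pt "0 17.5 0" --pt "0 17 0" --pt "0 0 0" --pt "-17.5 0 0" --pt "-17.5 0 0" --pt "-17.5 0 0" --pt "-17.5 0 0" --pt "0 0 0" --yaw '[0, 0, 0, 0, 0, 0, 0, 0, 0, 0]'

```text
time_s: 7.85
tcp_pos: [0.5794, 0.1766, 0.0491]
tcp_rot: [-0.112, 0.994, 0.0, 0.001]
ft_force: [3.0, 0.4, 5.2]
grip_width: 0.0192
grasp_force: 30.5
```

Emit:
step_arm --claw '[0, 0, 0, 0]' --pt "0 0 0" --pt "0 0 0" --pt "0 0 -48" --pt "0 0 0" --yaw '[0, 0, 0, 0]'

```text
time_s: 8.25
tcp_pos: [0.5796, 0.1772, 0.101]
tcp_rot: [-0.112, 0.994, 0.0, 0.003]
ft_force: [2.0, 0.4, 0.1]
grip_width: 0.0426
grasp_force: 0.0
```

```bash
python3 - <<'E'
from h import *
go(tr(35,0),.1);go(tr(-36,70),.1)
E
```

```text
t 8.2 tcp [0.5796 0.1772 0.101 ] w 0.0426 yaw y-axis deg 102.9 tool delta mm [0.8 0.1 1. ]
t 8.2 tcp [0.5796 0.1772 0.101 ] w 0.0426 yaw y-axis deg 102.9 tool delta mm [71.7 70.2  0.5]
```

Now red: (-36,70) → near middle, then release. Then grey.

Emit:
step_arm --claw '[0, 0, 0, 0, 0, 0, 0, 1, 1, 1]' --pt "24 23.5 0" --pt "24 23.5 0" --pt "23 23 0" --pt "0 0 0" --pt "0 0 24" --pt "0 0 24" --pt "0 0 0" --pt "0 0 0" --pt "0 0 0" --pt "0 0 0" --yaw '[0, 0, 0, 0, 0, 0, 0, 0, 0, 0]'

```text
time_s: 9.25
tcp_pos: [0.4933, 0.2294, 0.0493]
tcp_rot: [-0.112, 0.994, 0.0, 0.001]
ft_force: [1.1, -0.4, 2.3]
grip_width: 0.0196
grasp_force: 30.6
```

Emit:
step_arm --claw '[1, 1, 1, 1, 1, 0, 0, 0, 0]' --pt "-1 -17.5 0" --pt "0 -17.5 0" --pt "0 -17.5 0" --pt "0 -17.5 0" --pt "0 0 0" --pt "0 0 0" --pt "0 0 0" --pt "0 0 -48" --pt "0 0 0" --yaw '[0, 0, 0, 0, 0, 0, 0, 0, 0]'

```text
time_s: 10.15
tcp_pos: [0.5113, 0.1626, 0.1003]
tcp_rot: [-0.113, 0.994, 0.0, 0.003]
ft_force: [1.1, 0.2, 0.4]
grip_width: 0.0425
grasp_force: 0.0
```

```bash
python3 - <<'E'
from h import *
go(tr(-35,0),.1);go(tr(35,70),.1)
E
```

```text
t 10.2 tcp [0.5113 0.1626 0.1003] w 0.0425 yaw y-axis deg 102.96 tool delta mm [ 1.  -0.8  0.3]
t 10.2 tcp [0.5113 0.1626 0.1003] w 0.0425 yaw y-axis deg 102.96 tool delta mm [-69.2  69.    0.8]
```

Grey (35,70) → (-35,70). Then blue (35,0) → (35,70).

Emit:
step_arm --claw '[0, 0, 0, 0, 0, 0, 0, 1, 1, 1]' --pt "-23 23 0" --pt "-23 23 0" --pt "-23 23 0" --pt "0 0 0" --pt "0 0 24" --pt "0 0 24" --pt "0 0 0" --pt "0 0 0" --pt "0 0 0" --pt "0 0 0" --yaw '[0, 0, 0, 0, 0, 0, 0, 0, 0, 0]'

```text
time_s: 11.15
tcp_pos: [0.5616, 0.2442, 0.0495]
tcp_rot: [-0.112, 0.994, 0.0, 0.001]
ft_force: [0.2, 0.0, -1.2]
grip_width: 0.0197
grasp_force: 30.0
```

Emit:
step_arm --claw '[1, 1, 1, 1, 1, 0, 0, 0, 0]' --pt "17.5 0 0" --pt "17.5 0 0" --pt "17.5 0 0" --pt "18 0 0" --pt "0 0 0" --pt "0 0 0" --pt "0 0 0" --pt "0 0 -48" --pt "0 0 0" --yaw '[0, 0, 0, 0, 0, 0, 0, 0, 0]'

```text
time_s: 12.05
tcp_pos: [0.4951, 0.2292, 0.1005]
tcp_rot: [-0.112, 0.994, 0.001, 0.003]
ft_force: [0.4, 1.2, -0.4]
grip_width: 0.0426
grasp_force: 0.0
```

```bash
python3 - <<'E'
from h import *
go(tr(-35,70),.1);go(tr(35,0),.1)
E
```

```text
t 12.1 tcp [0.4951 0.2292 0.1005] w 0.0426 yaw y-axis deg 102.9 tool delta mm [-0.   0.7  0.5]
t 12.1 tcp [0.4951 0.2292 0.1005] w 0.0426 yaw y-axis deg 102.9 tool delta mm [-70.  -69.4   1. ]
```

Emit:
step_arm --claw '[0, 0, 0, 0, 0, 0, 0, 1, 1, 1]' --pt "-23.5 -23 0" --pt "-23.5 -23 0" --pt "-23 -23.5 0" --pt "0 0 0" --pt "0 0 24" --pt "0 0 24" --pt "0 0 0" --pt "0 0 0" --pt "0 0 0" --pt "0 0 0" --yaw '[0, 0, 0, 0, 0, 0, 0, 0, 0, 0]'

```text
time_s: 13.05
tcp_pos: [0.5767, 0.1764, 0.0494]
tcp_rot: [-0.112, 0.994, 0.0, 0.001]
ft_force: [-0.6, -0.0, -0.9]
grip_width: 0.0192
grasp_force: 31.9
```

Emit:
step_arm --claw '[1, 1, 1, 1, 1, 0, 0, 0, 0]' --pt "0 17.5 0" --pt "0 17.5 0" --pt "0 17.5 0" --pt "0 17.5 0" --pt "0 0 0" --pt "0 0 0" --pt "0 0 0" --pt "0 0 -48" --pt "0 0 0" --yaw '[0, 0, 0, 0, 0, 0, 0, 0, 0]'

```text
time_s: 13.95
tcp_pos: [0.5628, 0.2454, 0.101]
tcp_rot: [-0.112, 0.994, 0.001, 0.003]
ft_force: [0.8, 0.2, 0.7]
grip_width: 0.0426
grasp_force: 0.0
```

```bash
python3 - <<'E'
from h import *
go(tr(35,70),.1);go(tr(-35,0),.1)
E
```

```text
t 13.9 tcp [0.5628 0.2454 0.101 ] w 0.0426 yaw y-axis deg 102.9 tool delta mm [-0.5 -0.1  1. ]
t 13.9 tcp [0.5628 0.2454 0.101 ] w 0.0426 yaw y-axis deg 102.9 tool delta mm [ 69.6 -70.1   0.4]
```

Emit:
step_arm --claw '[0, 0, 0, 0, 0, 0, 0, 1, 1, 1]' --pt "23 -23 0" --pt "23 -23 0" --pt "23.5 -24 0" --pt "0 0 0" --pt "0 0 24" --pt "0 0 24" --pt "0 0 0" --pt "0 0 0" --pt "0 0 0" --pt "0 0 0" --yaw '[0, 0, 0, 0, 0, 0, 0, 0, 0, 0]'

```text
time_s: 14.95
tcp_pos: [0.509, 0.1608, 0.0493]
tcp_rot: [-0.112, 0.994, 0.0, 0.001]
ft_force: [-0.5, -0.3, -0.3]
grip_width: 0.0198
grasp_force: 29.5
```

Emit:
step_arm --claw '[1, 1, 1, 1, 1, 0, 0, 0, 0, 0]' --pt "-17.5 0 0" --pt "-17.5 0 0" --pt "-17.5 0 0" --pt "-17.5 0 0" --pt "0 0 0" --pt "0 0 0" --pt "0 0 0" --pt "0 0 -48" --pt "0 0 -48" --pt "0 0 -48" --yaw '[0, 0, 0, 0, 0, 0, 0, 0, 0, 0]'

```text
time_s: 15.95
tcp_pos: [0.5757, 0.176, 0.1939]
tcp_rot: [-0.112, 0.994, -0.0, -0.0]
ft_force: [0.7, -0.8, 0.3]
grip_width: 0.0428
grasp_force: 0.0
```

Emit:
step_arm --claw '[0, 0, 0, 0, 0, 0, 0]' --pt "48 0 -40" --pt "30 -39 0" --pt "15 -48 0" --pt "0 -48 0" --pt "0 -48 0" --pt "0 -48 0" --pt "0 0 0" --yaw '[0, 0, 0, 0, 0, 0, 0]'

```text
time_s: 16.65
tcp_pos: [0.547, -0.0718, 0.2243]
tcp_rot: [-0.11, 0.994, -0.001, 0.0]
ft_force: [-0.2, 1.2, 0.8]
grip_width: 0.0428
grasp_force: 0.0
```

```bash
python3 - <<'E'
from h import *
go((.4217,-.0698),.25)
im=snap('top','top1'); cv2.imwrite('pics/crop2.png',cv2.resize(im[170:330,200:540,::-1],(782,368)))
E
sed -i 's/top0/top1/;s/^for nm/if 1:\n  nm,lo,hi,z="orange",(8,150,120),(17,255,255),.022\n  for ce,s,(cc,r) in blobs(lo,hi): print(np.round(cc,1),s[4],round(r,1),at(c,*cc,z).round(4))\nraise SystemExit\nfor nm/' m.py; python3 m.py
```

```text
t 16.6 tcp [ 0.547  -0.0718  0.2243] w 0.0428 yaw y-axis deg 102.65 tool delta mm [121.8  29.3 -25.8]
[507. 231.] 210 9.8 [ 0.5809 -0.3822  0.022 ]
[515. 272.] 218 10.0 [ 0.4852 -0.3956  0.022 ]
[468.3 293.5] 236 10.0 [ 0.4389 -0.2856  0.022 ]
[431. 302.] 120 9.5 [ 0.4219 -0.1988  0.022 ]
```

View pics/crop2.png

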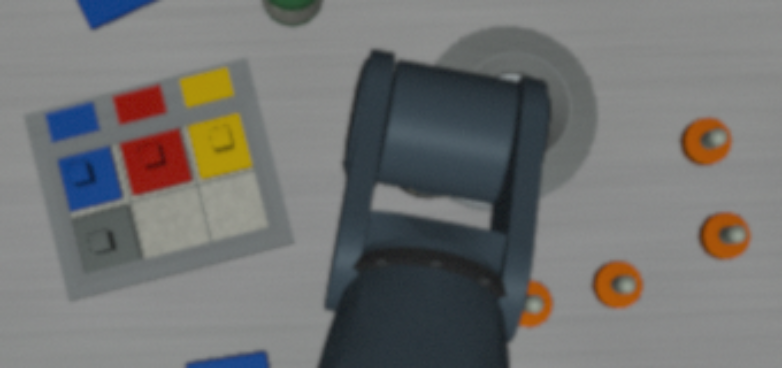

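The crop shows blue, red and yellow beside their own keys, so the code is set. Now the carriers, nearest first.

Emit:
step_arm --claw '[0, 0, 0, 0, 0, 0, 0, 0, 0, 0]' --pt "41 10 0" --pt "41 10 0" --pt "40 9 0" --pt "0 0 0" --pt "0 0 42" --pt "0 0 42" --pt "0 0 20" --pt "0 0 0" --pt "0 0 0" --pt "0 0 0" --yaw '[0, 0, 0, 0, 0, 0, 0, 0, 0, 0]'

```text
time_s: 17.7
tcp_pos: [0.4223, -0.0661, 0.1216]
tcp_rot: [-0.113, 0.994, -0.0, 0.001]
ft_force: [-0.7, 0.4, 0.2]
grip_width: 0.0426
grasp_force: 0.0
```

```bash
python3 - <<'E'
from h import *
go((.4217,-.0698),.050)
c=viewer.calibration('wrist'); snap('wrist','w1'); print(proj(c,(.4217,-.0698,.062)),proj(c,(.4219,-.1988,.062)))
c=viewer.calibration('top');im=snap('top','top2')
E
```

```text
t 17.7 tcp [ 0.4223 -0.0661  0.1216] w 0.0426 yaw y-axis deg 102.93 tool delta mm [ 1.6 -3.4 71.6]
[np.float64(311.00746511244563), np.float64(272.4499447736788)] [np.float64(42.24043489657339), np.float64(215.92504816340937)]
```

View pics/w1.png

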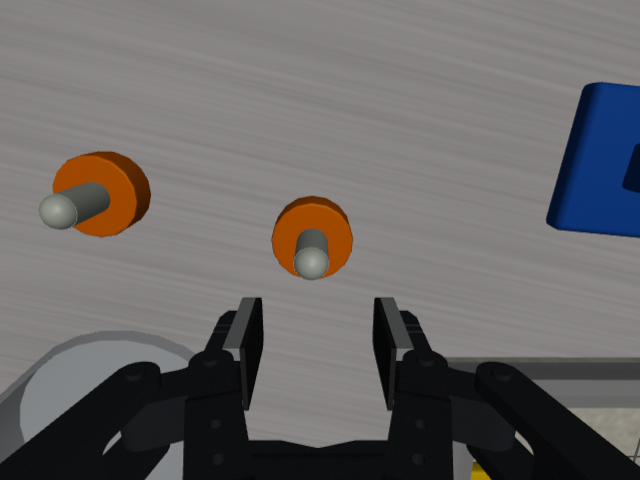

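The dome top at (312,265) is close to the predicted (311,272). I'll correct about 3 mm and grip.

Emit:
step_arm --claw '[0, 0, 0, 0, 1, 1, 1, 1]' --pt "3 -3 24" --pt "0 0 24" --pt "0 0 24" --pt "0 0 0" --pt "0 0 0" --pt "0 0 0" --pt "0 0 0" --pt "0 0 0" --yaw '[0, 0, 0, 0, 0, 0, 0, 0]' --newtons 40

```text
time_s: 18.6
tcp_pos: [0.4201, -0.0701, 0.0496]
tcp_rot: [-0.112, 0.994, -0.0, 0.001]
ft_force: [-1.7, -0.6, 9.4]
grip_width: 0.0168
grasp_force: 39.8
```

Emit:
step_arm --claw '[1, 1, 1, 1, 1, 1, 1]' --pt "0 0 -40" --pt "0 0 -45" --pt "0 0 -45" --pt "0 0 -45" --pt "0 0 -42" --pt "0 0 0" --pt "0 0 0" --yaw '[0, 0, 0, 0, 0, 0, 0]'

```text
time_s: 19.3
tcp_pos: [0.4193, -0.0698, 0.2661]
tcp_rot: [-0.112, 0.994, -0.0, 0.001]
ft_force: [-0.2, 0.0, -1.0]
grip_width: 0.0171
grasp_force: 39.5
```

```bash
python3 - <<'E'
from h import *
go((.6005,-.1678),.26)
E
```

```text
t 19.3 tcp [ 0.4193 -0.0698  0.2661] w 0.0171 yaw y-axis deg 102.91 tool delta mm [-154.7 -136.     6.6]
```

Emit:
step_arm --claw '[1, 1, 1, 1, 1, 1]' --pt "-31 -27 0" --pt "-31 -27 0" --pt "-31 -27 0" --pt "-31 -27 0" --pt "-30 -28 0" --pt "0 0 0" --yaw '[0, 0, 0, 0, 0, 0]'

```text
time_s: 19.9
tcp_pos: [0.6017, -0.1698, 0.262]
tcp_rot: [-0.112, 0.994, 0.001, -0.001]
ft_force: [-1.2, 1.0, -1.4]
grip_width: 0.0166
grasp_force: 39.5
```

```bash
python3 - <<'E'
from h import *
go((.6005,-.1678),.215); print(manip.state()['ft_force'])
c=viewer.calibration('wrist'); snap('wrist','w2')
for r,z in((.048,.176),(.035,.158)):
  P=np.array([proj(c,(.6005+r*np.cos(a),-.1678+r*np.sin(a),z)) for a in np.linspace(0,6.28,37)]); print(P.min(0),P.max(0))
E
```

```text
t 19.9 tcp [ 0.6017 -0.1698  0.262 ] w 0.0166 yaw y-axis deg 102.84 tool delta mm [ 0.6  2.1 47. ]
[-1.16048646  0.97467888 -1.38460114]
[234.61376219 168.48519303] [408.6248353  332.21453523]
[262.43326519 186.90774363] [380.11812094 298.51111612]
```

View pics/w2.png

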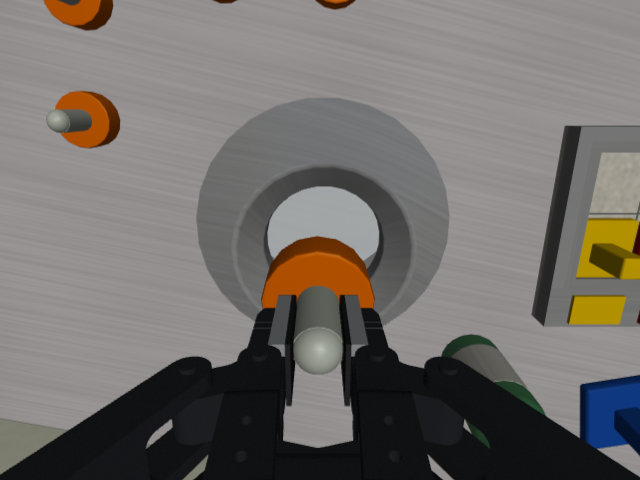

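The mouth spans 266–380 px across at neck level against a predicted 262–380, so it is where I measured it. Lowering and releasing.

Emit:
step_arm --claw '[1, 1, 1, 0, 0, 0, 0, 0, 0]' --pt "0.6 3 24" --pt "0 0 24" --pt "0 0 0" --pt "0 0 0" --pt "0 0 0" --pt "0 0 0" --pt "0 0 -40" --pt "0 0 -10" --pt "0 0 0" --yaw '[0, 0, 0, 0, 0, 0, 0, 0, 0]'

```text
time_s: 20.85
tcp_pos: [0.5993, -0.1655, 0.2699]
tcp_rot: [-0.112, 0.994, -0.001, 0.002]
ft_force: [-0.3, -0.0, -0.3]
grip_width: 0.0425
grasp_force: 0.0
```

```bash
python3 - <<'E'
from h import *
go((.4226,-.195),.26); c=viewer.calibration('wrist'); snap('wrist','w3')
E
```

```text
t 20.9 tcp [ 0.5993 -0.1655  0.2699] w 0.0425 yaw y-axis deg 102.9 tool delta mm [178.9  10.7   9.2]
```

View pics/w3.png

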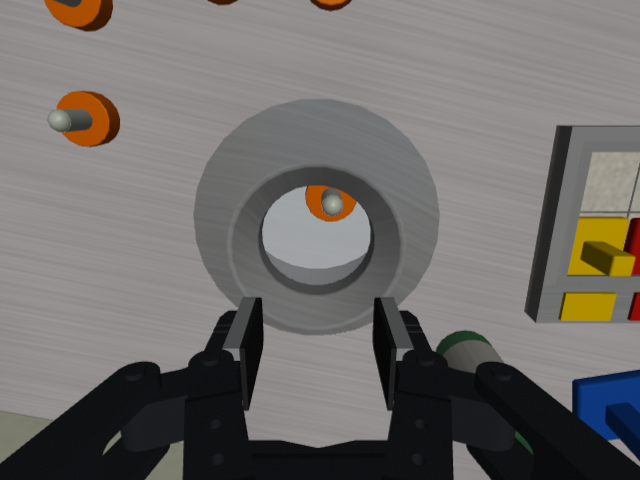

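The first carrier is standing inside, seen through the neck at (331,203). Next is the one at (0.4226,-0.195).

Emit:
step_arm --claw '[0, 0, 0, 0, 0, 0, 0, 0, 0]' --pt "45 3 0" --pt "45 3 0" --pt "45 3 0" --pt "44 2 0" --pt "0 0 0" --pt "0 0 50" --pt "0 0 50" --pt "0 0 48" --pt "0 0 0" --yaw '[0, 0, 0, 0, 0, 0, 0, 0, 0]'

```text
time_s: 21.8
tcp_pos: [0.4187, -0.1926, 0.1141]
tcp_rot: [-0.112, 0.994, 0.003, -0.004]
ft_force: [-0.7, 0.3, 0.6]
grip_width: 0.0428
grasp_force: 0.0
```

```bash
cat > w.py <<'E'
from h import *
import sys
p=list(map(float,sys.argv[1:3])); go(p,.052)
def orange(cam,z,f):
    c=viewer.calibration(cam); im=viewer.capture(cam); h=cv2.cvtColor(im,cv2.COLOR_RGB2HSV)
    n,l,s,ce=cv2.connectedComponentsWithStats(cv2.inRange(h,(5,150,80),(17,255,255)))
    for i in range(1,n):
        if s[i][4]>60:
            (u,v),r=cv2.minEnclosingCircle(np.argwhere(l==i)[:,::-1].astype(np.float32)); print(cam,round(u),round(v),round(r,1),at(c,u,v,z).round(4)[:2])
orange('wrist',.014,0); orange('top',.022,0)
E
python3 w.py .4226 -.195
```

```text
t 21.8 tcp [ 0.4187 -0.1926  0.1141] w 0.0428 yaw y-axis deg 102.9 tool delta mm [-3.8 -3.7 62. ]
wrist 150 241 46.0 [ 0.4351 -0.2878]
wrist 310 251 42.7 [ 0.4205 -0.1961]
wrist 2 410 35.6 [ 0.5742 -0.3715]
top 412 224 8.7 [ 0.6028 -0.1612]
top 507 231 10.1 [ 0.5806 -0.3813]
top 515 272 10.2 [ 0.4852 -0.3951]
```

Wrist and top agree: (0.421,-0.195).

Emit:
step_arm --claw '[0, 0, 0, 0, 1, 1, 1, 1]' --pt "-2 -3 20" --pt "0 0 20" --pt "0 0 20" --pt "0 0 0" --pt "0 0 0" --pt "0 0 0" --pt "0 0 0" --pt "0 0 0" --yaw '[0, 0, 0, 0, 0, 0, 0, 0]'

```text
time_s: 22.7
tcp_pos: [0.4253, -0.1975, 0.0611]
tcp_rot: [-0.112, 0.994, -0.001, 0.001]
ft_force: [0.4, 2.1, 10.7]
grip_width: 0.0163
grasp_force: 39.2
```

Emit:
step_arm --claw '[1, 1, 1, 1, 1, 1, 1]' --pt "0 0 -40" --pt "0 0 -45" --pt "0 0 -45" --pt "0 0 -45" --pt "0 0 -38" --pt "0 0 0" --pt "0 0 0" --yaw '[0, 0, 0, 0, 0, 0, 0]'

```text
time_s: 23.4
tcp_pos: [0.4242, -0.1969, 0.2733]
tcp_rot: [-0.112, 0.994, -0.001, 0.001]
ft_force: [0.9, -0.1, -1.2]
grip_width: 0.0162
grasp_force: 39.8
```

```bash
python3 - <<'E'
from h import *
go((.600,-.1668),.26)
E
```

```text
t 23.4 tcp [ 0.4242 -0.1969  0.2733] w 0.0162 yaw y-axis deg 102.9 tool delta mm [-178.1   -9.9   13.6]
```

Emit:
step_arm --claw '[1, 1, 1, 1, 1, 1, 1, 1]' --pt "-45 -3 0" --pt "-45 -3 0" --pt "-44 -2 0" --pt "-44 -2 0" --pt "0 0 0" --pt "0 0 23" --pt "0 0 23" --pt "0 0 0" --yaw '[0, 0, 0, 0, 0, 0, 0, 0]'

```text
time_s: 24.2
tcp_pos: [0.5977, -0.1664, 0.2221]
tcp_rot: [-0.112, 0.994, 0.002, -0.003]
ft_force: [-0.7, 0.0, -1.1]
grip_width: 0.0161
grasp_force: 39.8
```

```bash
python3 - <<'E'
from h import *
go((.600,-.1668),.222);s=manip.state();print(s['ft_force'],s['grasp_force'])
E
```

```text
t 24.2 tcp [ 0.5977 -0.1664  0.2221] w 0.0161 yaw y-axis deg 102.9 tool delta mm [-2.1 -0.9  0.1]
[-0.66805266  0.02949586 -1.09878967] 39.76333603262901
```

Release, lift, and on to carrier 3 at (0.4385,-0.286): tool delta from the mouth is about (185,-80).

Emit:
step_arm --claw '[1, 0, 0, 0, 0, 0, 0]' --pt "-1 -1 0" --pt "0 0 0" --pt "0 0 0" --pt "0 0 0" --pt "0 0 -40" --pt "0 0 -8" --pt "0 0 0" --yaw '[0, 0, 0, 0, 0, 0, 0]'

```text
time_s: 24.9
tcp_pos: [0.6017, -0.1679, 0.2763]
tcp_rot: [-0.112, 0.994, -0.001, 0.002]
ft_force: [-0.2, 0.9, -0.2]
grip_width: 0.0424
grasp_force: 0.0
```

```bash
python3 w.py .4385 -.286
```

```text
t 24.9 tcp [ 0.6017 -0.1679  0.2763] w 0.0424 yaw y-axis deg 102.9 tool delta mm [186.2 -78.2 223.9]
wrist 80 2 27.5 [ 0.4881 -0.3994]
wrist 93 113 30.8 [ 0.5765 -0.3839]
wrist 337 193 25.1 [ 0.5989 -0.1504]
wrist 276 206 16.8 [ 0.6252 -0.2044]
top 432 220 5.7 [ 0.6107 -0.2104]
top 506 231 10.2 [ 0.5805 -0.381 ]
top 515 272 10.2 [ 0.4852 -0.3951]
```

Emit:
step_arm --claw '[0, 0, 0, 0, 0, 0, 0, 0, 0, 0]' --pt "37 -16 0" --pt "37 -16 0" --pt "37 -16 0" --pt "37 -15 0" --pt "37 -15 0" --pt "0 0 0" --pt "0 0 50" --pt "0 0 50" --pt "0 0 50" --pt "0 0 0" --yaw '[0, 0, 0, 0, 0, 0, 0, 0, 0, 0]'

```text
time_s: 26.0
tcp_pos: [0.4355, -0.2824, 0.1184]
tcp_rot: [-0.112, 0.994, 0.004, -0.004]
ft_force: [-0.1, 1.0, 0.6]
grip_width: 0.0429
grasp_force: 0.0
```

```bash
python3 w.py .4385 -.286
```

```text
t 26.0 tcp [ 0.4355 -0.2824  0.1184] w 0.0429 yaw y-axis deg 102.91 tool delta mm [-2.6 -4.8 66.3]
wrist 308 248 41.8 [ 0.437  -0.2873]
wrist 113 275 45.5 [ 0.4801 -0.3985]
top 411 224 8.1 [ 0.604 -0.16 ]
top 507 231 10.1 [ 0.5806 -0.3813]
top 464 289 6.4 [ 0.4495 -0.2761]
```

Emit:
step_arm --claw '[0, 0, 0, 0, 1, 1, 1, 1]' --pt "0 -4 23" --pt "0 0 24" --pt "0 0 23" --pt "0 0 0" --pt "0 0 0" --pt "0 0 0" --pt "0 0 0" --pt "0 0 0" --yaw '[0, 0, 0, 0, 0, 0, 0, 0]'

```text
time_s: 26.9
tcp_pos: [0.4403, -0.2897, 0.0565]
tcp_rot: [-0.112, 0.994, -0.001, 0.001]
ft_force: [-0.1, 1.6, 9.6]
grip_width: 0.016
grasp_force: 39.2
```

Emit:
step_arm --claw '[1, 1, 1, 1, 1, 1, 1]' --pt "0 0 -40" --pt "0 0 -45" --pt "0 0 -45" --pt "0 0 -45" --pt "0 0 -38" --pt "0 0 0" --pt "0 0 0" --yaw '[0, 0, 0, 0, 0, 0, 0]'

```text
time_s: 27.6
tcp_pos: [0.4392, -0.2889, 0.2685]
tcp_rot: [-0.112, 0.994, -0.001, 0.001]
ft_force: [-0.3, -0.4, -1.3]
grip_width: 0.0165
grasp_force: 39.8
```

```bash
python3 - <<'E'
from h import *
go((.600,-.1668),.26)
E
```

```text
t 27.6 tcp [ 0.4392 -0.2889  0.2685] w 0.0165 yaw y-axis deg 102.9 tool delta mm [-184.1   83.2    8.6]
```

Emit:
step_arm --claw '[1, 1, 1, 1, 1, 1, 1, 1, 1, 1]' --pt "-37 17 0" --pt "-37 17 0" --pt "-37 17 0" --pt "-37 16 0" --pt "-37 16 0" --pt "0 0 0" --pt "0 0 0" --pt "0 0 23" --pt "0 0 23" --pt "0 0 0" --yaw '[0, 0, 0, 0, 0, 0, 0, 0, 0, 0]'

```text
time_s: 28.6
tcp_pos: [0.5986, -0.1671, 0.2179]
tcp_rot: [-0.112, 0.994, 0.001, -0.003]
ft_force: [-0.5, 0.0, -0.7]
grip_width: 0.0164
grasp_force: 39.7
```

```bash
python3 - <<'E'
from h import *
go((.600,-.1668),.222);s=manip.state();print(s['ft_force'],s['grasp_force'])
E
```

```text
t 28.6 tcp [ 0.5986 -0.1671  0.2179] w 0.0164 yaw y-axis deg 102.83 tool delta mm [-1.4 -0.1 -4.1]
[-0.47279016  0.00335734 -0.67349661] 39.7145314514637
```

Emit:
step_arm --claw '[1, 0, 0, 0, 0, 0, 0]' --pt "0 0 0" --pt "0 0 0" --pt "0 0 0" --pt "0 0 0" --pt "0 0 -40" --pt "0 0 -10" --pt "0 0 0" --yaw '[0, 0, 0, 0, 0, 0, 0]'

```text
time_s: 29.3
tcp_pos: [0.6016, -0.167, 0.2736]
tcp_rot: [-0.112, 0.994, -0.001, 0.002]
ft_force: [0.3, -0.4, -1.6]
grip_width: 0.0426
grasp_force: 0.0
```

```bash
python3 w.py .4852 -.3965
```

```text
t 29.3 tcp [ 0.6016 -0.167   0.2736] w 0.0426 yaw y-axis deg 102.91 tool delta mm [ 165.5 -197.2  221.4]
wrist 78 2 27.5 [ 0.4889 -0.3994]
wrist 91 112 31.1 [ 0.5762 -0.3835]
wrist 339 194 25.2 [ 0.5988 -0.1472]
wrist 302 238 26.2 [ 0.6504 -0.173 ]
top 507 231 10.1 [ 0.5806 -0.3813]
top 515 272 10.2 [ 0.4852 -0.3951]
```

```bash
python3 -c "
from h import *
im=snap('wrist','w4'); cv2.imwrite('pics/c4.png',cv2.resize(im[90:340,190:450,::-1],(520,500)))"
```

```text
(no output)
```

View pics/c4.png

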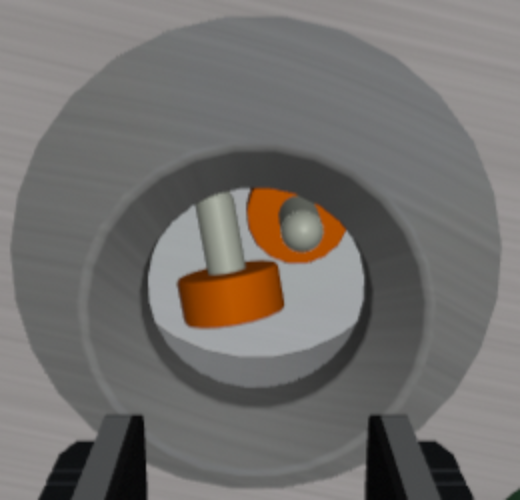

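The crop shows one carrier lying at (230,270) and one standing at (300,225), both well below the neck. On to the fourth.

Emit:
step_arm --claw '[0, 0, 0, 0, 0, 0, 0, 0, 0, 0]' --pt "27.5 -33 0" --pt "27.5 -33 0" --pt "27.5 -33 0" --pt "27.5 -33 0" --pt "27.5 -33 0" --pt "28 -32 0" --pt "0 0 50" --pt "0 0 50" --pt "0 0 50" --pt "0 0 0" --yaw '[0, 0, 0, 0, 0, 0, 0, 0, 0, 0]'

```text
time_s: 30.45
tcp_pos: [0.4804, -0.3929, 0.114]
tcp_rot: [-0.112, 0.994, 0.005, -0.004]
ft_force: [-0.7, 0.2, 0.0]
grip_width: 0.043
grasp_force: 0.0
```

```bash
python3 w.py .4852 -.3965
```

```text
t 30.4 tcp [ 0.4804 -0.3929  0.114 ] w 0.043 yaw y-axis deg 102.89 tool delta mm [-4.3 -5.3 62. ]
wrist 307 252 42.6 [ 0.4831 -0.3978]
wrist 295 390 39.6 [ 0.5786 -0.3845]
top 414 208 8.9 [ 0.6401 -0.1685]
top 507 231 10.1 [ 0.5807 -0.3814]
top 514 271 9.6 [ 0.487  -0.3927]
```

Emit:
step_arm --claw '[0, 0, 0, 0, 1, 1, 1, 1]' --pt "0 -4 22" --pt "0 0 22" --pt "0 0 21" --pt "0 0 0" --pt "0 0 0" --pt "0 0 0" --pt "0 0 0" --pt "0 0 0" --yaw '[0, 0, 0, 0, 0, 0, 0, 0]'

```text
time_s: 31.35
tcp_pos: [0.4855, -0.4004, 0.0588]
tcp_rot: [-0.112, 0.994, -0.001, 0.001]
ft_force: [0.7, 2.1, 7.9]
grip_width: 0.0163
grasp_force: 39.0
```

Emit:
step_arm --claw '[1, 1, 1, 1, 1, 1, 1]' --pt "0 0 -40" --pt "0 0 -45" --pt "0 0 -45" --pt "0 0 -45" --pt "0 0 -38" --pt "0 0 0" --pt "0 0 0" --yaw '[0, 0, 0, 0, 0, 0, 0]'

```text
time_s: 32.05
tcp_pos: [0.4846, -0.3997, 0.2707]
tcp_rot: [-0.112, 0.994, -0.001, 0.001]
ft_force: [-0.0, -0.3, -0.6]
grip_width: 0.0164
grasp_force: 39.5
```

```bash
python3 - <<'E'
from h import *
go((.600,-.1668),.26)
E
```

```text
t 32.0 tcp [ 0.4846 -0.3997  0.2707] w 0.0164 yaw y-axis deg 102.91 tool delta mm [-164.5  201.2   10.5]
```

Emit:
step_arm --claw '[1, 1, 1, 1, 1, 1, 1, 1, 1, 1]' --pt "-27.5 33.5 0" --pt "-27.5 33.5 0" --pt "-27.5 33.5 0" --pt "-27.5 33.5 0" --pt "-27.5 33.5 0" --pt "-27.5 33.5 0" --pt "0 0 0" --pt "0 0 23" --pt "0 0 24" --pt "0 0 0" --yaw '[0, 0, 0, 0, 0, 0, 0, 0, 0, 0]'

```text
time_s: 33.05
tcp_pos: [0.5984, -0.1666, 0.2182]
tcp_rot: [-0.112, 0.994, 0.002, -0.003]
ft_force: [-0.7, 0.1, -0.7]
grip_width: 0.0162
grasp_force: 39.5
```

```bash
python3 - <<'E'
from h import *
go((.600,-.1668),.222);s=manip.state();print(s['ft_force'],s['grasp_force'])
E
```

```text
t 33.0 tcp [ 0.5984 -0.1666  0.2182] w 0.0162 yaw y-axis deg 102.89 tool delta mm [-1.5 -0.6 -3.8]
[-0.7317721   0.1269     -0.65162588] 39.467215687036514
```

Emit:
step_arm --claw '[1, 0, 0, 0, 0, 0, 0]' --pt "0 0 0" --pt "0 0 0" --pt "0 0 0" --pt "0 0 0" --pt "0 0 -40" --pt "0 0 -10" --pt "0 0 0" --yaw '[0, 0, 0, 0, 0, 0, 0]'

```text
time_s: 33.75
tcp_pos: [0.6012, -0.1671, 0.2745]
tcp_rot: [-0.112, 0.994, -0.001, 0.002]
ft_force: [0.0, -0.1, 0.1]
grip_width: 0.0427
grasp_force: 0.0
```

```bash
python3 w.py .5808 -.3825;python3 -c "
from h import *
im=snap('wrist','w5'); cv2.imwrite('pics/c5.png',cv2.resize(im[90:340,190:450,::-1],(520,500)))"
```

```text
t 33.8 tcp [ 0.6012 -0.1671  0.2745] w 0.0427 yaw y-axis deg 102.9 tool delta mm [  68.7 -204.9  222.8]
wrist 91 113 30.9 [ 0.5767 -0.384 ]
wrist 319 218 47.4 [ 0.6263 -0.1608]
top 428 222 6.0 [ 0.6087 -0.1986]
top 507 231 10.1 [ 0.5807 -0.3814]
```

View pics/c5.png

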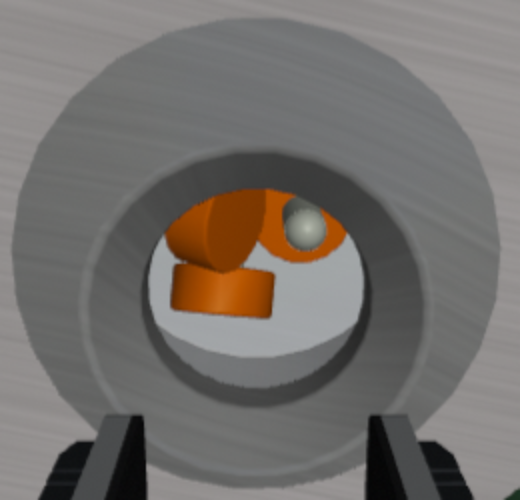

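Four are in the canister, with room left on the far side. Now the last one.

Emit:
step_arm --claw '[0, 0, 0, 0, 0, 0, 0, 0, 0, 0]' --pt "14 -41 0" --pt "14 -41 0" --pt "14 -41 0" --pt "13.5 -41 0" --pt "13.5 -41 0" --pt "0 0 0" --pt "0 0 50" --pt "0 0 50" --pt "0 0 50" --pt "0 0 0" --yaw '[0, 0, 0, 0, 0, 0, 0, 0, 0, 0]'

```text
time_s: 34.9
tcp_pos: [0.5757, -0.379, 0.1142]
tcp_rot: [-0.112, 0.994, 0.005, -0.005]
ft_force: [-0.0, 0.5, 0.5]
grip_width: 0.0424
grasp_force: 0.0
```

```bash
python3 w.py .5808 -.3825
```

```text
t 34.9 tcp [ 0.5757 -0.379   0.1142] w 0.0424 yaw y-axis deg 102.92 tool delta mm [-4.8 -5.2 62.1]
wrist 306 253 42.6 [ 0.5794 -0.384 ]
top 421 219 16.1 [ 0.6159 -0.1839]
```

Emit:
step_arm --claw '[0, 0, 0, 0, 1, 1, 1, 1]' --pt "0 -4 22" --pt "0 0 22" --pt "0 0 21" --pt "0 0 0" --pt "0 0 0" --pt "0 0 0" --pt "0 0 0" --pt "0 0 0" --yaw '[0, 0, 0, 0, 0, 0, 0, 0]'

```text
time_s: 35.8
tcp_pos: [0.5811, -0.3867, 0.0601]
tcp_rot: [-0.112, 0.994, -0.001, 0.001]
ft_force: [0.8, 0.7, 7.9]
grip_width: 0.016
grasp_force: 39.0
```

Emit:
step_arm --claw '[1, 1, 1, 1, 1, 1, 1]' --pt "0 0 -40" --pt "0 0 -45" --pt "0 0 -45" --pt "0 0 -45" --pt "0 0 -38" --pt "0 0 0" --pt "0 0 0" --yaw '[0, 0, 0, 0, 0, 0, 0]'

```text
time_s: 36.5
tcp_pos: [0.58, -0.386, 0.272]
tcp_rot: [-0.112, 0.994, -0.001, 0.001]
ft_force: [-0.4, -0.2, -1.0]
grip_width: 0.0159
grasp_force: 39.5
```

```bash
python3 - <<'E'
from h import *
go((.604,-.1668),.26)
E
```

```text
t 36.5 tcp [ 0.58  -0.386  0.272] w 0.0159 yaw y-axis deg 102.91 tool delta mm [-72.4 208.3  11.7]
```

Emit:
step_arm --claw '[1, 1, 1, 1, 1, 1, 1, 1, 1, 1]' --pt "-14.5 42 0" --pt "-14.5 42 0" --pt "-14.5 42 0" --pt "-14.5 41 0" --pt "-14.5 41 0" --pt "0 0 0" --pt "0 0 0" --pt "0 0 23" --pt "0 0 24" --pt "0 0 0" --yaw '[0, 0, 0, 0, 0, 0, 0, 0, 0, 0]'

```text
time_s: 37.5
tcp_pos: [0.6023, -0.1678, 0.2196]
tcp_rot: [-0.112, 0.994, 0.001, -0.003]
ft_force: [0.0, 0.3, -0.2]
grip_width: 0.016
grasp_force: 39.5
```

```bash
python3 - <<'E'
from h import *
go((.604,-.1668),.222);s=manip.state();print(s['ft_force'],s['grasp_force'])
E
```

```text
t 37.5 tcp [ 0.6023 -0.1678  0.2196] w 0.016 yaw y-axis deg 102.82 tool delta mm [-1.9  0.6 -2.4]
[ 0.03228301  0.30503628 -0.18854613] 39.52658571302891
```

Emit:
step_arm --claw '[1, 0, 0, 0, 0, 0, 0, 0]' --pt "0 0 0" --pt "0 0 0" --pt "0 0 0" --pt "0 0 0" --pt "0 0 -40" --pt "0 0 -10" --pt "0 0 0" --pt "0 0 0" --yaw '[0, 0, 0, 0, 0, 0, 0, 0]'

```text
time_s: 38.3
tcp_pos: [0.6038, -0.1669, 0.2727]
tcp_rot: [-0.112, 0.994, 0.0, -0.0]
ft_force: [0.0, 0.3, -0.3]
grip_width: 0.0426
grasp_force: 0.0
```

```bash
python3 -c "
from h import *
a=snap('wrist','w6')[90:340,190:450]; b=snap('scene','s6')[200:400,130:430]; t=snap('top','t6')[140:380,80:560]
r=lambda i,w,h:cv2.resize(i[:,:,::-1],(w,h))
cv2.imwrite('pics/c6.png',np.vstack([np.hstack([r(a,300,290),r(b,440,290)]),r(t,740,300)]))"
```

```text
(no output)
```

View pics/c6.png

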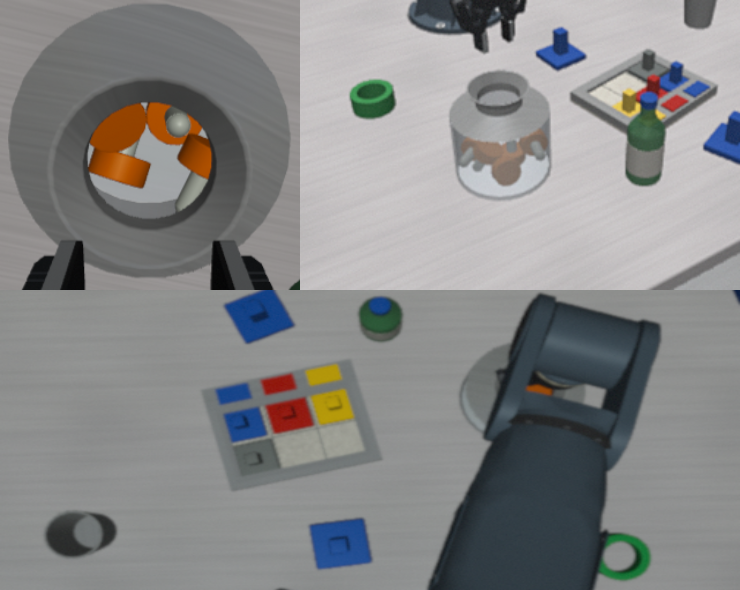

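All five carriers lie inside the canister, below the neck. The tiles sit beside their own keys, the bystanders have not moved, and the gripper is clear. Handing in.

```bash
python3 -c "
from workcell import ticket; print(ticket.sign_off())"
```

```text
the job is handed in; nothing more can be done
None
```

The job is handed in at about 38 s robot time: the red, blue and yellow tiles are beside their own key plates, all five carriers are in the canister and the bystanders look unmoved in the last pictures; the sign-off returned no verdict.

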